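# Put measured test specimens away in their trays

## Robot

A 7-joint arm with a two-finger parallel gripper is mounted at the origin on the work surface. World frame = base frame: x ahead of the robot, y to its left, z up, the work surface at z = 0. Lengths are in m, angles in rad, forces in N, time in s.
With the tool pointing down it reaches from about 0.4 to 0.75 m from the base axis. Payload 19.5 kg.
Tool frame: the origin (TCP) lies at the very end of the fingers, on their centre line; the grasp point (between the pads) lies 19 mm behind it (tcp_to_grasp is the distance from the TCP to the grasp point, in m); z points along the fingers, y is the line along which they close (so a half turn about z gives the same grasp; the last joint's range is limited). The gripper opens to 85 mm and grips with 20 to 120 N. Pads are 22 mm wide; open, the fingers measure 114 mm over their backs; the gripper's body (76 mm by 85 mm) begins 54 mm behind the grasp point. The pads swing forward as they close: fully open they stand 13 mm farther back than shut.
Start: joints at [-0.042, 0.707, -0.028, 1.485, 0.022, 0.951, -0.075], TCP at [0.575, 0, 0.231] pointing down, gripper open.
Joint ranges: [-2.71, 2.71], [-0.32, 2.16], [-1.57, 1.52], [0, 2.45], [-1.46, 4.6], [0, 2.02], [-2.83, 2.83]. Speed limits (rad/s): [1.89, 1.89, 2.57, 2.57, 3.01, 3.01, 3.01].

## Interface

Orientations are given as a unit quaternion [w, x, y, z].
In Python, from cell import reach, servo_line, movej, ungrasp, gripper_close, dwell, solve_ik, camera, calibration, MotionError, finish_job, look_for, trace, get_time_s, get_joint_pos, get_dq, get_effort, get_position, get_tool_rot, get_force, get_moment, get_finger_gap, get_gripper_force, tcp_to_grasp gives the robot as it stands. Calls block until the motion is done:
- reach(position, orientation): joint-space move of the TCP to a pose.
- servo_line(position, v=0.15, ori=None, contact_N=None): straight line of the TCP; ori=None keeps the orientation; v is the mean speed in m/s. With contact_N (N) it stops when the force on the tool has changed by that much, and returns True; else False.
- movej(angles): joint-space move.
- ungrasp() and gripper_close(squeeze=None): open the fingers fully, or close them until they stop; squeeze is the grip in N (None keeps the last).
- dwell(seconds).
- solve_ik(position, orientation): joint angles nearest the present ones, or None.
- camera(name): name is "scene" or "side" or "wrist"; returns the picture (420x560x3 uint8, blue, green, red); there is no depth.
- calibration(name): a dict with "fx", "fy", "cx", "cy" (pixels), "rvec" (rotation vector, rad) and "tvec" (3), from world to camera coordinates, as OpenCV has them. Camera axes: x right, y down, z forward; pixel columns grow to the right and rows downward; lengths in m; the calibration is good to about 2 mm. A picture is of the moment at which its call begins: read the wrist's pose just before it. calibration takes no time and is no camera call; for the wrist camera it gives the pose at the moment of the call.
A pose or a line that the arm cannot do raises MotionError and nothing moves.
- finish_job(): hands the job in; it is judged then, once.
Trained networks look in the newest picture that a camera, given by its name, has taken for a name from the list of things; names that differ only in an ending like _2 or _b are one class to them, and where a whole thing is asked for, a point or a joint stands for the part that bears it (a point fixed in the world has none). Each returns a list of dicts, best first, with "conf" (0 to 1); they miss things now and then, are a little off and sometimes report something else, mostly with a low value. They report only what shows in the picture. A call takes as long as a camera call. They do not tell look-alikes from the thing itself.
- look_for(camera, name): "extent" ([left, top, width, height] in pixels, round what is visible of it).
- trace(camera, name): "region" (420x560 bool, what is visible of it) and "extent" ([left, top, width, height] in pixels, round what is visible of it).
Readings, each from a call of its own:
- get_time_s(): time.
- get_joint_pos(): joint angles.
- get_dq(): joint speeds.
- get_effort(): joint torques, N m.
- get_position(): TCP position.
- get_tool_rot(): TCP orientation.
- get_force(): force on the tool from outside, world axes, zero at the start.
- get_moment(): the same for the moment, N m.
- get_finger_gap(): finger opening in m.
- get_gripper_force(): force on a finger pad.
Only numpy, scipy, OpenCV 4.12 (cv2) and the standard library are available. Lean on these libraries where they do the work, as an engineer would, in place of code of your own. Each camera call takes 0.05 s, during which the arm holds its last target. There are 200 camera calls.

## Task

The five plastic test specimens have been measured: sort them into their trays. Lay the two discs flat in the tray with two square pockets, one disc in each pocket, and the two bars in the tray with two long pockets, one bar in each pocket, whichever pocket you like; stand the tall cylinder upright in the round dish. Everything must rest fully on the floor of its pocket, and the yellow gauge and the ball-handled weight must stay where they are.

Things in the scene. Friction and masses are not known exactly. Their poses are not given: they have to be found in the camera images.
- large_disc: Solid disc, 56 mm in diameter and 20 mm thick, lying flat on the bench. Origin at its centre, 10 mm above its underside; z is its axis. Pale plastic, as are all five specimens.
- small_disc: Solid disc, 40 mm in diameter and 20 mm thick, lying flat on the bench. Origin at its centre, 10 mm above its underside; z is its axis. Pale plastic, as are all five specimens.
- long_bar: Square bar, 90 mm long and 18 x 18 mm in section, lying on the bench, with a thin dark notch across its middle. Origin at its centre, 9 mm above its underside; x runs along its length. Pale plastic, as are all five specimens.
- short_bar: Square bar, 60 mm long and 18 x 18 mm in section, lying on the bench, with a thin dark notch across its middle. Origin at its centre, 9 mm above its underside; x runs along its length. Pale plastic, as are all five specimens.
- cylinder: Solid cylinder, 26 mm in diameter and 48 mm tall, standing upright on the bench. Origin at its centre, 24 mm above its underside; z is its axis. Pale plastic, as are all five specimens.
- disc_tray: Grey shallow tray, dark inside, 82 mm (x) by 162 mm (y), with two square pockets of 72 x 72 mm side by side along y: their centres are at y = +40 and -40 mm, x = 0 in its frame. Origin on the bench under its middle, z up. Pocket floors are 3 mm, the 5 mm walls and the 8 mm wide rib between are 8 mm above the bench. Fixed during the job; elsewhere at each start.
- bar_tray: Grey shallow tray, dark inside, 122 mm (x) by 108 mm (y), with two long pockets, each 112 mm along x and 38 mm wide, centred at y = +30 and -30 mm, x = 0 in its frame, with a 22 mm wide rib between them. Origin on the bench under its middle, z up. Pocket floors are 3 mm, the 5 mm walls and the rib are 8 mm above the bench. Fixed during the job; elsewhere at each start.
- round_dish: Grey round shallow dish, dark inside, 66 mm across outside and 56 mm inside. Origin on the bench under its centre, z up. Its floor is 3 mm and its rim 8 mm above the bench. Fixed during the job; elsewhere at each start.
- gauge: Bystander, to be left alone: yellow hand-held thickness gauge, 32 x 105 mm (x, y) and 26 mm high (32 mm at its black dial), lying loose on the bench at the far side. Origin in the middle of its underside.
- ball_weight: Bystander, to be left alone: loose flat steel weight, 75 x 120 x 8 mm (x, y, z), with an upright black ball handle in its middle, 69 mm high in all, to the left of the work. Origin in the middle of its underside.
Mind the look-alikes: they are no part of the job. Leave any blue or purple look-alike of the cylinder alone.

How it is judged:
By the outcome, as a careful person would: the job done as asked, in the order asked, and still so for the second after the job is handed in, with the robot touching nothing.
It also fails if it takes over 125 s, if anything falls off the work surface, if the arm or the gripper's body presses on something with over 40 N, if the wrist force passes 120 N, or if a joint passes its speed limit or range.

## Working session

There is one attempt and no reset: what is moved stays moved. The work goes in short steps, each a Python script; the robot and the scene stay as the last script left them, time stands still between calls to the robot, and variables do not carry over. Pictures are saved under pics/ and viewed, at most 14 in all, crops included, and the job is handed in when it is done.

```bash
mkdir -p pics; ls
python3 - <<'E'
from cell import *
import cv2,numpy as np
for c in ["scene","side"]:
    im=camera(c); cv2.imwrite(f"pics/{c}0.png",im)
    k=calibration(c); print(c,{a:np.round(b,3).tolist() for a,b in k.items()})
    for n in ["large_disc","small_disc","long_bar","short_bar","cylinder","disc_tray","bar_tray","round_dish","gauge","ball_weight"]:
        print(n,[(d["extent"],round(d["conf"],2)) for d in look_for(c,n)][:4])
print(get_time_s(),get_tool_rot(),tcp_to_grasp)
E
```

```text
pics
scene {'fx': 412.631, 'fy': 412.631, 'cx': 270.874, 'cy': 207.255, 'rvec': [1.533, 2.314, -0.659], 'tvec': [0.131, -0.468, 1.377]}
large_disc [([335.5, 162.5, 17.4, 24.5], 0.67)]
small_disc []
long_bar [([235.3, 159.1, 31.4, 8.4], 0.71)]
short_bar [([286.4, 165.8, 21.7, 11.0], 0.63), ([295.3, 219.8, 75.5, 59.5], 0.62)]
cylinder [([218.8, 130.0, 9.2, 14.5], 0.63), ([180.7, 133.0, 11.4, 15.1], 0.42)]
disc_tray [([294.6, 219.6, 74.1, 57.6], 0.67)]
bar_tray [([112.8, 154.6, 45.8, 36.4], 0.62)]
round_dish [([210.1, 207.3, 30.1, 25.0], 0.61)]
gauge [([177.1, 255.8, 43.8, 24.1], 0.96)]
ball_weight [([415.1, 215.8, 57.4, 47.6], 0.81)]
side {'fx': 529.167, 'fy': 529.167, 'cx': 278.684, 'cy': 212.455, 'rvec': [2.22, -0.534, 0.25], 'tvec': [-0.473, 0.292, 1.155]}
large_disc [([179.0, 216.3, 23.5, 17.1], 0.89)]
small_disc [([259.2, 361.2, 19.3, 22.9], 0.6)]
long_bar [([235.7, 269.0, 31.0, 24.2], 0.89)]
short_bar [([212.2, 239.3, 21.1, 16.5], 0.56)]
cylinder [([287.7, 325.2, 11.3, 23.0], 0.71), ([245.3, 302.8, 10.7, 22.8], 0.63), ([275.7, 302.8, 7.3, 21.5], 0.5)]
disc_tray [([240.1, 180.4, 37.1, 37.5], 0.61)]
bar_tray [([329.4, 310.4, 69.9, 64.5], 0.69)]
round_dish [([300.3, 242.6, 26.7, 19.7], 0.58)]
gauge [([342.9, 216.1, 36.9, 33.9], 0.89)]
ball_weight [([169.0, 149.2, 31.6, 32.0], 0.55), ([329.7, 312.5, 71.2, 62.4], 0.19)]
1.1 [-2.75572036e-05  7.07111907e-01  7.07101654e-01 -3.46397090e-05] 0.0187
```

Run:
```python
import cv2
a=cv2.imread("pics/scene0.png")[100:310,90:490]; b=cv2.imread("pics/side0.png")[140:400,140:440]
cv2.imwrite("pics/a.png",cv2.resize(a,None,fx=2,fy=2,interpolation=3)); cv2.imwrite("pics/b.png",cv2.resize(b,None,fx=2.3,fy=2.3,interpolation=3))
```

```text
(no output)
```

View pics/a.png

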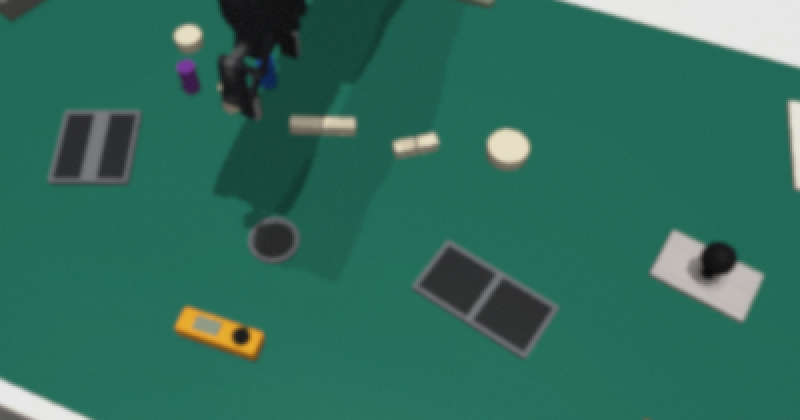

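View pics/b.png

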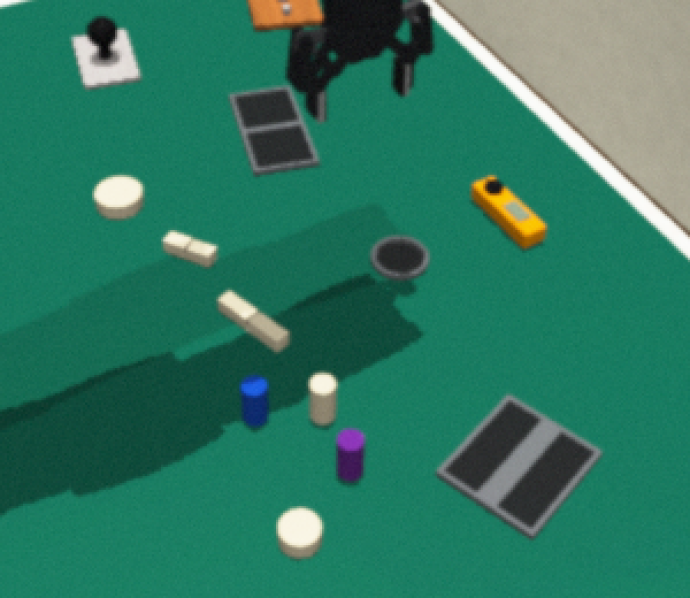

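The scene view shows the trays, dish, gauge and weight; the large disc is at (344,175), the bars at (297,172) and (251,163), and the gripper hides the white cylinder. The side view shows the white cylinder at (280,314) with blue (251,315) and purple (292,338) beside it, and the small disc at (270,370). Next I'll compute rough positions.

```bash
cat > h.py <<'E'
from cell import *
import cv2,numpy as np
from scipy.spatial.transform import Rotation as R
def cam(k):
    return np.array([[k["fx"],0,k["cx"]],[0,k["fy"],k["cy"]],[0,0,1.]]),cv2.Rodrigues(np.array(k["rvec"],float))[0],np.array(k["tvec"],float).ravel()
def p2w(k,uv,z):
    K,Rm,t=cam(k); uv=np.atleast_2d(uv).astype(float)
    d=(Rm.T@np.linalg.solve(K,np.c_[uv,np.ones(len(uv))].T)).T; c=-Rm.T@t
    return (c+d*((z-c[2])/d[:,2])[:,None])[:,:2]
def down(yaw):  # tool down, closing (y) axis direction: yaw=0 -> start pose
    q0=R.from_quat([0.70710678,0.70710678,0,0]) # xyzw of w0,x.7,y.7,z0
    q=(R.from_euler('z',yaw)*q0).as_quat(); return [q[3],q[0],q[1],q[2]]
E
python3 - <<'E'
from h import *
k=calibration("side")
P={"large_disc":([190.7,224.8],.01),"small_disc":([268.8,372.6],.01),"long_bar":([251.2,281],.009),"short_bar":([222.7,247.5],.009),"cyl":([281,313.5],.024),"blue":([251,314],.024),"purple":([292,338],.024),"disc_tray":([258.6,199],.005),"bar_tray":([364.3,342.7],.005),"dish":([313.6,252.4],.005),"gauge":([361,233],.015)}
for n,(uv,z) in P.items(): print(n,p2w(k,uv,z)[0].round(3))
k=calibration("scene")
for n,uv,z in [("ld",(344,174.7),.01),("lb",(251,163),.009),("sb",(297,171),.009),("dt",(331.6,248.4),.005),("bt",(135.7,172.8),.005),("dish",(225,220),.005),("weight",(443,239),.005),("sd",(184,118.5),.01)]: print(n,p2w(k,uv,z)[0].round(3))
k=calibration("wrist"); K,Rm,t=cam(k); print(K,(-Rm.T@t).round(3),Rm.round(2).tolist(), R.from_quat(np.roll(get_tool_rot(),-1)).as_matrix().round(2).tolist())
for z in [.3,.36,.42]:
  for x in [.45,.55]:
    print(z,x,[solve_ik([x,y,z],down(0)) is not None for y in(-.25,-.1,.1,.25)])
E
```

```text
large_disc [0.384 0.24 ]
small_disc [ 0.37 -0.27]
long_bar [ 0.445 -0.021]
short_bar [0.428 0.119]
cyl [ 0.458 -0.154]
blue [ 0.397 -0.125]
purple [ 0.448 -0.225]
disc_tray [0.6   0.264]
bar_tray [ 0.59  -0.295]
dish [ 0.632 -0.001]
gauge [ 0.776 -0.003]
ld [0.385 0.241]
lb [ 0.447 -0.012]
sb [0.423 0.117]
dt [0.608 0.281]
bt [ 0.599 -0.297]
dish [0.638 0.001]
weight [0.476 0.53 ]
sd [ 0.372 -0.27 ]
[[342.06025733   0.         282.39588297]
 [  0.         342.06025733 210.85591888]
 [  0.           0.           1.        ]] [0.575 0.077 0.373] [[1.0, -0.0, 0.0], [-0.0, -0.95, 0.3], [0.0, -0.3, -0.95]] [[0.0, 1.0, -0.0], [1.0, -0.0, -0.0], [-0.0, -0.0, -1.0]]
0.3 0.45 [True, True, True, True]
0.3 0.55 [True, True, True, True]
0.36 0.45 [True, True, True, True]
0.36 0.55 [True, True, True, True]
0.42 0.45 [True, True, True, True]
0.42 0.55 [True, True, True, True]
```

```bash
cat >> h.py <<'E'
def pale(im):
    b,g,r=[im[...,i].astype(int) for i in range(3)]
    return ((r-b>6)&(r>95)&(abs(r-g)<45)&(r-g>0)&(b>70)).astype(np.uint8)
E
python3 - <<'E'
from h import *
import pickle
D=[]
for i,y in enumerate([.28,.06,-.14]):
    reach([.5,y,.36],down(0)); dwell(.1)
    k=calibration("wrist"); im=camera("wrist"); cv2.imwrite(f"pics/w{i}.png",im)
    T={}
    for n in ["disc_tray","bar_tray","round_dish","large_disc","small_disc","long_bar","short_bar","cylinder"]:
        T[n]=[(d["conf"],d["region"]) for d in trace("wrist",n)][:3]
    D.append((k,im,T))
    for n,z in [("disc_tray",.008),("bar_tray",.008),("round_dish",.008),("large_disc",.02),("small_disc",.02),("long_bar",.018),("short_bar",.018),("cylinder",.024)]:
        for c,m in T[n]:
            cs=cv2.findContours(m.astype(np.uint8),0,2)[0]
            if not cs: continue
            ct=max(cs,key=len)[:,0]
            w=p2w(k,ct,z)
            (cx,cy),(a,b),ang=cv2.minAreaRect((w*1000).astype(np.float32))
            print(i,n,round(c,2),ct.mean(0).round(),"ctr",round(cx,1),round(cy,1),"sz",round(a,1),round(b,1),"ang",round(ang,1))
pickle.dump(D,open("D.pkl","wb")); print(get_time_s())
cv2.imwrite("pics/w.png",cv2.resize(np.hstack([d[1][:,:] for d in D]),(800,200)))
E
```

```text
0 disc_tray 0.64 [358. 152.] ctr 607.2 283.6 sz 163.2 84.6 ang 76.8
0 round_dish 0.88 [362. 318.] ctr 633.4 10.6 sz 63.0 65.8 ang 22.0
0 large_disc 0.93 [206. 184.] ctr 388.9 243.3 sz 59.8 54.0 ang 43.0
0 large_disc 0.53 [452. 308.] ctr 776.1 37.8 sz 38.7 61.4 ang 6.5
0 small_disc 0.45 [454. 309.] ctr 775.8 37.4 sz 40.4 62.9 ang 3.2
0 short_bar 0.7 [236. 257.] ctr 429.2 126.1 sz 26.2 66.2 ang 36.7
1 disc_tray 0.93 [360.  35.] ctr 597.6 238.1 sz 71.5 82.8 ang 77.4
1 bar_tray 0.76 [339. 351.] ctr 595.0 -286.1 sz 124.1 115.1 ang 23.0
1 bar_tray 0.24 [255. 294.] ctr 455.9 -160.1 sz 54.9 27.1 ang 80.8
1 round_dish 0.67 [373. 197.] ctr 634.9 7.0 sz 64.1 63.5 ang 47.1
1 large_disc 0.6 [192.  26.] ctr 387.9 235.3 sz 57.4 50.6 ang 0.1
1 small_disc 0.93 [208. 350.] ctr 377.3 -257.3 sz 53.3 39.5 ang 70.7
1 long_bar 0.91 [246. 207.] ctr 446.3 -8.7 sz 22.0 92.9 ang 19.5
1 short_bar 0.7 [230. 116.] ctr 429.0 121.7 sz 18.8 58.9 ang 35.4
1 cylinder 0.79 [254. 296.] ctr 457.2 -151.1 sz 50.9 23.7 ang 82.8
1 cylinder 0.66 [216. 279.] ctr 397.2 -122.7 sz 51.0 27.3 ang 63.7
1 cylinder 0.61 [252. 332.] ctr 450.5 -221.1 sz 60.6 26.7 ang 80.2
2 disc_tray 0.31 [240.  61.] ctr 444.7 -10.5 sz 20.9 91.4 ang 21.4
2 bar_tray 0.8 [342. 253.] ctr 595.7 -288.4 sz 123.6 111.2 ang 22.6
2 round_dish 0.59 [386.  49.] ctr 634.1 5.5 sz 63.1 64.0 ang 49.1
2 large_disc 0.73 [385.  50.] ctr 631.0 2.9 sz 61.7 62.1 ang 6.3
2 small_disc 0.59 [202. 242.] ctr 376.4 -261.4 sz 46.1 38.2 ang 62.5
2 long_bar 0.7 [240.  62.] ctr 446.0 -11.1 sz 18.5 89.8 ang 20.1
2 cylinder 0.95 [208. 149.] ctr 396.6 -121.9 sz 36.9 25.8 ang 25.9
2 cylinder 0.67 [247. 218.] ctr 449.8 -221.4 sz 39.9 26.1 ang 70.6
2 cylinder 0.62 [252. 169.] ctr 457.5 -150.5 sz 33.1 28.1 ang 88.1
5.6583
```

View pics/w0.png

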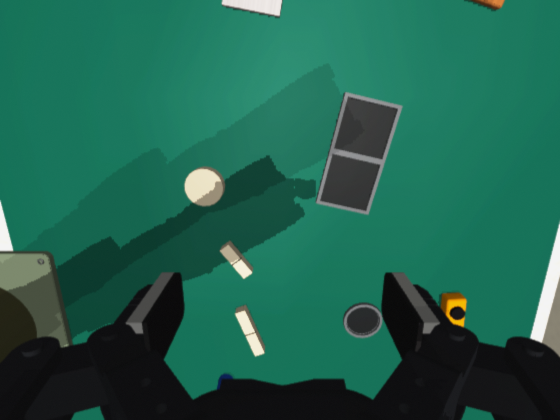

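View pics/w2.png

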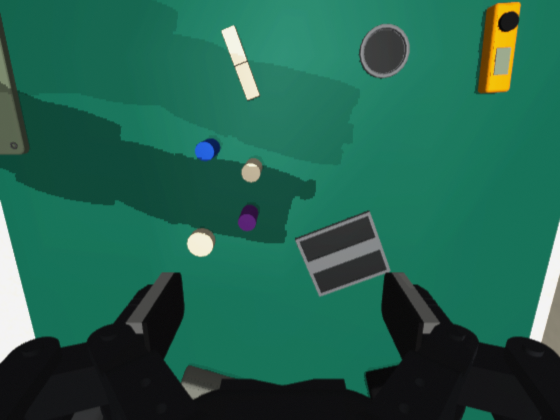

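Wrist view 0 shows the large disc (205,187), short bar (236,260), long bar (250,331), disc tray (360,153) and dish (362,320). Wrist view 2 shows the white cylinder (251,170), blue (206,150), purple (248,217), small disc (200,244) and bar tray (343,253). Next I'll refine poses by fitting silhouettes to the masks.

```bash
cat > fit.py <<'E'
from h import *
import pickle,json
from scipy.optimize import minimize
D=pickle.load(open("D.pkl","rb"))
def disc(r,h): a=np.linspace(0,2*np.pi,48,endpoint=False); return np.array([[r*np.cos(t),r*np.sin(t),z] for t in a for z in(0,h)])
def box(l,w,h): return np.array([[x,y,z] for x in(-l/2,l/2) for y in(-w/2,w/2) for z in(0,h)])
def sil(k,P,p):
    c,s=np.cos(p[2]),np.sin(p[2]); W=P@np.array([[c,s,0],[-s,c,0],[0,0,1]])+[p[0],p[1],0]
    uv=cv2.projectPoints(W,np.array(k["rvec"],float),np.array(k["tvec"],float),cam(k)[0],None)[0]
    m=np.zeros((840,1120),np.uint8); cv2.fillConvexPoly(m,cv2.convexHull(np.round((uv*2+.5)*16).astype(np.int32)),1,shift=4); return m.astype(bool)
def fit(P,p0,views,yaw):
    up=[(k,cv2.resize(m.astype(np.uint8),None,fx=2,fy=2,interpolation=0).astype(bool)) for k,m in views]
    def f(q):
        p=[q[0]/100,q[1]/100,q[2]/10 if yaw else 0]
        return -np.mean([(s&m).sum()/(s|m).sum() for k,m in up for s in[sil(k,P,p)]])
    q0=np.array([p0[0]*100,p0[1]*100,p0[2]*10]); S=np.array([q0]+[q0+d for d in np.eye(3)*.8])
    if not yaw: q0,S=q0[:2],S[:3,:2]
    r=minimize(f,q0,method="Nelder-Mead",options=dict(initial_simplex=S,maxiter=150))
    return [r.x[0]/100,r.x[1]/100,r.x[2]/10 if yaw else 0],-r.fun
if __name__=="__main__":
    d=np.deg2rad
    M={"large_disc":(disc(.028,.02),[.386,.241,0],[0],0),"small_disc":(disc(.02,.02),[.374,-.265,0],[2],0),"long_bar":(box(.09,.018,.018),[.446,-.01,d(110)],[1,2],1),"short_bar":(box(.06,.018,.018),[.428,.12,d(125)],[0,1],1),
     "cylinder":(disc(.013,.048),[.458,-.153,0],[1,2],0),"disc_tray":(box(.082,.162,.008),[.607,.283,d(-13.2)],[0],1),"bar_tray":(box(.122,.108,.008),[.595,-.288,d(22)],[1,2],1),"round_dish":(disc(.033,.008),[.634,.006,0],[0,1,2],0)}
    out={}
    for n,(P,p0,vs,yaw) in M.items():
        for vv in [[v] for v in vs]+([vs] if len(vs)>1 else []):
            V=[(D[v][0],max(D[v][2][n],key=lambda t:(sil(D[v][0],P,p0)[::2,::2]&t[1]).sum())[1]) for v in vv]
            p,i=fit(P,p0,V,yaw); print(n,vv,np.round(p[:2],4),round(np.rad2deg(p[2]),1),"iou",round(i,3))
        out[n]=p
    json.dump(out,open("pose.json","w"))
E
python3 fit.py
```

```text
large_disc [0] [0.3866 0.241 ] 0.0 iou 0.943
small_disc [2] [ 0.3749 -0.2653] 0.0 iou 0.912
long_bar [1] [ 0.4454 -0.0108] 109.7 iou 0.946
long_bar [2] [ 0.4455 -0.0114] 109.8 iou 0.91
long_bar [1, 2] [ 0.4454 -0.0109] 109.8 iou 0.928
short_bar [0] [0.4271 0.1229] 126.1 iou 0.939
short_bar [1] [0.4284 0.1202] 127.2 iou 0.87
short_bar [0, 1] [0.4276 0.1222] 125.7 iou 0.899
cylinder [1] [ 0.4576 -0.1488] 0.0 iou 0.81
cylinder [2] [ 0.4578 -0.1493] 0.0 iou 0.945
cylinder [1, 2] [ 0.4578 -0.1492] 0.0 iou 0.876
disc_tray [0] [0.6075 0.2838] -12.8 iou 0.978
bar_tray [1] [ 0.5967 -0.2888] 22.3 iou 0.894
bar_tray [2] [ 0.5968 -0.2895] 22.6 iou 0.981
bar_tray [1, 2] [ 0.5966 -0.2891] 22.2 iou 0.937
round_dish [0] [0.6344 0.0068] 0.0 iou 0.882
round_dish [1] [0.6358 0.0057] 0.0 iou 0.913
round_dish [2] [0.6348 0.0045] 0.0 iou 0.921
round_dish [0, 1, 2] [0.6352 0.0056] 0.0 iou 0.904
```

```bash
cat >> h.py <<'E'
import json
def best(p,yaws):
    q0=np.array(get_joint_pos()); C=[]
    for y in yaws:
        q=solve_ik(p,down(y))
        if q is not None and abs(np.array(q)[6])<2.6: C.append((abs(np.array(q)-q0).max(),y))
    return min(C)[1]
def pick(xy,yaw,zg,squeeze):
    y=best([*xy,.14],[yaw,yaw+np.pi,yaw-np.pi]); reach([*xy,.14],down(y))
    servo_line([*xy,zg+.03],v=.2); hit=servo_line([*xy,zg],v=.06,contact_N=15)
    gripper_close(squeeze); f0=get_finger_gap()
    servo_line([*xy,.15],v=.15); print("pick hit",hit,"gap",round(f0,4),round(get_finger_gap(),4),"t",round(get_time_s(),1))
def place(xy,yaw,zg):
    y=best([*xy,.15],[yaw,yaw+np.pi,yaw-np.pi]); reach([*xy,.15],down(y))
    servo_line([*xy,zg+.015],v=.15); hit=servo_line([*xy,zg+.0015],v=.03,contact_N=4)
    print("place hit",hit,"z-zg",round(get_position()[2]-zg,4),"xy",np.round(get_position()[:2]-np.array(xy),4))
    dwell(.2); ungrasp(); servo_line([*xy,.14],v=.15); print("t",round(get_time_s(),1))
def off(p,x,y):
    c,s=np.cos(p[2]),np.sin(p[2]); return [p[0]+c*x-s*y,p[1]+s*x+c*y]
E
python3 - <<'E'
from h import *
p=json.load(open("pose.json")); t=p["disc_tray"]
d=p["large_disc"]
pick(d[:2],np.arctan2(d[1],d[0]),.005,50)
if .05<get_finger_gap()<.06: place(off(t,0,-.04),t[2],.005)
E
```

```text
pick hit False gap 0.0539 0.0538 t 10.2
place hit True z-zg 0.0038 xy [0.0001 0.0001]
t 14.1
```

Run:
```python
from h import *
p=json.load(open("pose.json")); t=p["disc_tray"]
d=p["small_disc"]
cv2.imwrite("pics/c1.png",camera("wrist"))
pick(d[:2],np.arctan2(d[1],d[0]),.005,50)
if .034<get_finger_gap()<.045: place(off(t,0,.04),t[2],.005)
reach([.6,.2,.33],down(0)); cv2.imwrite("pics/c2.png",camera("wrist"))
```

```text
pick hit False gap 0.0383 0.0376 t 19.1
place hit True z-zg 0.0036 xy [0.0001 0.0001]
t 24.6
```

View pics/c2.png

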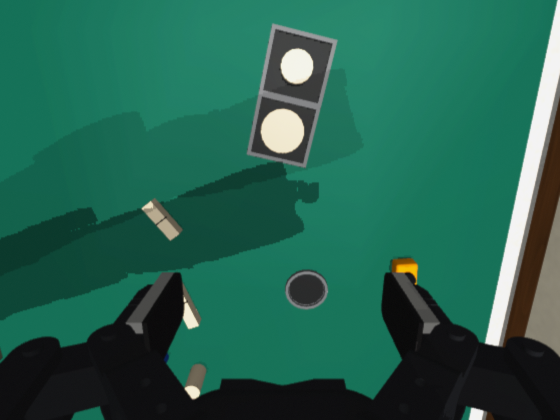

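Both discs lie inside their pockets, at (297,66) and (282,130), with clearance all round. Next come the bars.

Run:
```python
from h import *
p=json.load(open("pose.json")); t=p["bar_tray"]; h=np.pi/2
for n,s in [("long_bar",-1),("short_bar",1)]:
    d=p[n]; pick(d[:2],d[2]-h,.008,50)
    if not .012<get_finger_gap()<.023: break
    place(off(t,0,s*.034),t[2]+h,.008)
reach([.52,-.16,.33],down(0)); cv2.imwrite("pics/c3.png",camera("wrist"))
```

```text
pick hit False gap 0.0163 0.0168 t 29.8
place hit True z-zg 0.0034 xy [ 0.0001 -0.    ]
t 34.5
pick hit False gap 0.0162 0.0168 t 39.2
place hit True z-zg 0.0033 xy [0.0001 0.    ]
t 44.1
```

View pics/c3.png

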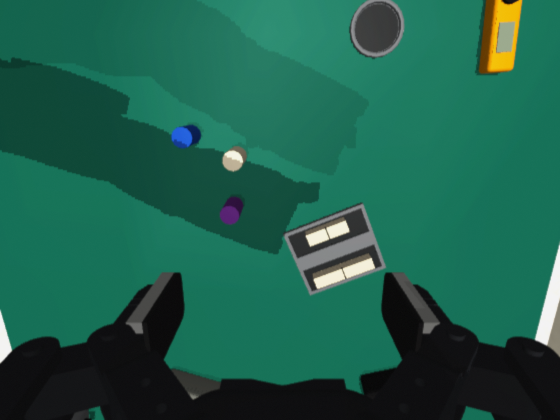

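Both bars lie in their pockets, at (327,234) and (344,272). The cylinder is next, at (233,159), with blue at (184,136) and purple at (231,212); I'll close along 30° to clear both.

Run:
```python
from h import *
p=json.load(open("pose.json")); d=p["cylinder"]; t=p["round_dish"]; y=np.deg2rad(30)
pick(d[:2],y,.016,50)
if .018<get_finger_gap()<.03: place(t[:2],y,.016)
reach([.55,-.08,.3],down(0)); a=camera("wrist"); cv2.imwrite("pics/c4.png",a)
s=camera("side"); cv2.imwrite("pics/c5.png",cv2.resize(s[140:400,140:440],None,fx=2.3,fy=2.3,interpolation=3))
print(get_time_s())
```

```text
pick hit False gap 0.0246 0.0246 t 48.7
place hit True z-zg 0.0033 xy [0.0001 0.0001]
t 52.8
53.7
```

View pics/c4.png

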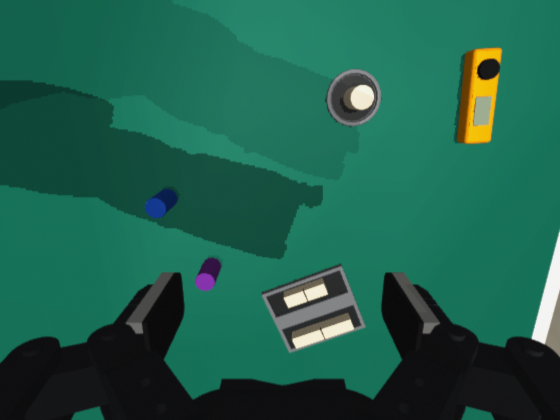

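View pics/c5.png

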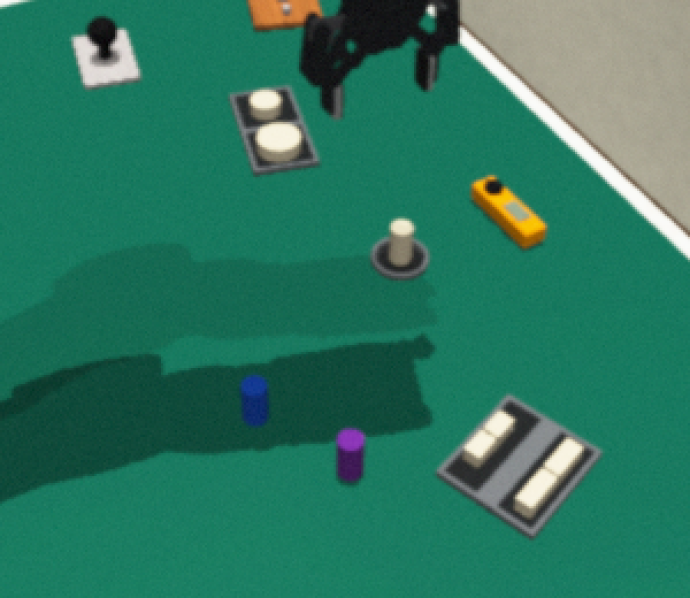

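The cylinder stands upright in the dish at (360,97), and the bars and discs all lie flat in their pockets. The gauge, weight, blue and purple cylinders are where they started. I'm handing in.

```bash
python3 -c "
from cell import *
print(finish_job())"
```

```text
the job is handed in; nothing more can be done
None
```

I sorted all five specimens into their trays and handed the job in at about 54 s of robot time; the last pictures showed each one resting in its pocket, the cylinder upright, and the gauge, weight and look-alikes not visibly moved.

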